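# Put a grinding wheel away on its storage post

### The arm

A 7-joint arm with a two-finger parallel gripper is mounted at the origin on a cart in front of the work surface, level with it; the furniture and walls round the work are solid. World frame = base frame: x ahead of the robot, y to its left, z up, the work surface at z = 0. Lengths are in m, angles in degrees, forces in N, time in s.
With the tool pointing down it reaches from about 0.4 to 0.875 m from the base axis. Payload 19.3 kg.
Tool frame: the origin (TCP) lies midway between the tips of the shut fingers; the grasp point (between the pads) lies env.grip_point_offset behind it (env.grip_point_offset is the distance from the TCP to the grasp point, in m); z points along the fingers, y is the line along which they close (so a half turn about z gives the same grasp; the last joint's range is limited). The gripper opens to 85 mm and grips with 20 to 120 N. Pads are 22 mm wide; open, the fingers measure 114 mm over their backs; the gripper's body (76 mm by 85 mm) begins 54 mm behind the grasp point. The pads swing forward as they close: fully open they stand 13 mm farther back than shut.
Start: joints at [62.212, 29.874, -2.08, 91.645, 1.215, 58.505, -6.463], TCP at [0.252, -0.572, 0.199] pointing down, gripper open.
Joint ranges: [-166.77, 166.77], [-17.47, 122.26], [-85.68, 81.53], [9.62, 139.38], [-72.42, 252.41], [9.2, 110.78], [-144.41, 144.41]. Speed limits (degrees/s): [108.29, 108.29, 136.94, 136.94, 172.46, 172.46, 172.46].

### API

Orientations are given as [roll, pitch, yaw] about the fixed x, y, z axes, in that order (R = Rz(yaw) Ry(pitch) Rx(roll)).
In Python, from cell import env gives the robot as it stands. The module is installed in compiled form; this text tells all that it offers.
- The arm moves only by the tool play_rows, never from a script. Its argument "commands" is a list of rows, each a list of 7 numbers: the opening, from -1 (shut) to 1 (fully open), so that 0 is half open, then the shift along the tool's x, y, z in m, then the turn, a rotation vector about the tool's x, y, z in rad. A call has 1 to 10 rows; each row is the pose to reach, as a shift and turn from the pose commanded when the call began, along the tool's axes at that moment; what a row does not reach only later rows make up. A row lasts 1/10 s, in which the tool goes at most 50 mm and 8.59 degrees, less where a joint would pass 70% of its speed; a pose out of reach is approached as far as the arm can. A call with a gripper value outside its range is refused whole. The fingers move at their own pace and stop on an object; "grip_force" is the grip in N (left out, the last holds). Time passes only in rows, so rows that repeat a pose let the fingers close. It gives the time, the measured TCP pose, the force, the opening and the grip force at its end, in the units of the state.
- env.read_state(): the state, without advancing time (a new reading comes with each control period).
- env.read_camera(name): name is "side" or "top"; returns a dict with "pixels" (400x640x3 uint8, red, green, blue), "depth" (400x640 float32, m along the optical axis (not along the pixel's ray), 0 where there is no reading), "fov_y" (degrees; the focal length in pixels is half the picture's height over the tangent of half this angle, whatever the lens; pixels are square), "cx", "cy" (the principal point, pixels), "k1" (the pictures are not rectified: a ray, as slopes to the right and down, at radius r is drawn at 1 + k1 r^2 times it, then the intrinsics apply), "rvec" (rotation vector, rad) and "tvec" (3), from world to camera coordinates, as OpenCV has them. Camera axes: x right, y down, z forward; pixel columns grow to the right and rows downward; lengths in m; the calibration is good to about 2 mm. A picture is of the moment at which its call begins.
- env.sign_off(): hands the job in; it is judged then, once.
The state is a dict: "t": time; "joint_positions": joint angles; "joint_velocities": joint speeds; "effort": joint torques, N m; "tcp_pos": TCP position; "tool_rot": TCP orientation; "ft_force": force on the tool from outside, world axes, zero at the start; "moment": the same for the moment, N m; "opening": finger opening in m; "gripper_force": force on a finger pad.
Only numpy, scipy, OpenCV 4.12 (cv2) and the standard library are available. Lean on these libraries where they do the work, as an engineer would, in place of code of your own. Each camera call takes 0.05 s, during which the arm holds its last target. There are 200 camera calls.

### The job

Put the grey grinding wheel with the wide bore away on the storage post: thread it over the post and lower it, without dropping it, until it lies flat on the foot. Then put the knurled cap, closed end up, over the top of the post so that it stands on the wheel, and let go. The wheel has to go on first, because the cap closes the post.

Things in the scene. Friction and masses are not known exactly. Their poses are not given: they have to be found in the camera images.
- stand_seat (a point): Storage post, fixed to the plate: a dark round steel foot, 48 mm diameter and 12 mm high, with an upright bare steel post 14 mm in diameter in its middle, whose tip stands 46 mm above the foot and tapers over its last 12 mm. This point lies on the post's axis at the level of the foot's top, where the wheel comes to lie; z is up.
- wheel_center (a point): Grinding wheel, loose, lying flat: plain grey ring of 56 mm outer diameter, 24 mm thick, with a straight through bore of 28 mm; about 0.12 kg. It is the only ring of this size with a wide, straight bore through which the plate is seen; the smaller-bored, recessed or stepped wheels, flange and nuts near by do not belong to the job. This point is its centre, 12 mm above its underside; z is its axis. It is gripped across its outside.
- cap_center (a point): Knurled cap, loose, standing with its closed flat end up: plain steel cylinder with a ribbed (knurled) middle, 40 mm diameter, 34 mm high, about 0.1 kg, with a blind bore of 26 mm diameter and 26 mm depth in its underside. This point is its centre, 17 mm above its open lower rim; z is its axis, up. On the seated wheel its rim rests on the wheel's top and 22 mm of the post stand inside it.
Things that resemble listed ones, but are neither listed nor needed, are in the scene too. What is shaped like the part that bears stand_seat but orange is not meant.

How it is judged:
By the outcome, as a careful person would: the job done as asked, in the order asked, and still so for the second after the job is handed in, with the robot touching nothing.
It also fails if it takes over 58 s, if anything falls off the work surface, if the arm or the gripper's body presses on something with over 40 N, if the wrist force passes 120 N, or if a joint passes its speed limit or range.

## Working session

There is one attempt and no reset: what is moved stays moved. The work goes in short steps, Python scripts to look and compute and a tool call to move; the robot and the scene stay as the last step left them, time stands still between calls to the robot, and variables do not carry over. Pictures are saved under pics/ and viewed, at most 10 in all, crops included, and the job is handed in when it is done.

Besides the shell and the picture viewer there is one more tool, called after "Emit:" as name(argument=value, ...) on one line, values as JSON. play_rows: Moves the arm, as the interface text tells. Its arguments: {"type":"object","properties":{"commands":{"type":"array"},"grip_force":{"type":"number"}},"required":["commands"]}

```bash
mkdir -p pics; cat > h.py <<'E'
import numpy as np, cv2
from cell import env
def cam(n):
    c=env.read_camera(n); f=200/np.tan(np.radians(c['fov_y']/2))
    c['K']=np.array([[f,0,c['cx']],[0,f,c['cy']],[0,0,1.]]); c['D']=np.array([c['k1'],0,0,0.])
    c['R']=cv2.Rodrigues(np.array(c['rvec'],float))[0]; c['t']=np.array(c['tvec'],float).ravel(); return c
def slopes(c,uv): return cv2.undistortPoints(np.array(uv,float).reshape(-1,1,2),c['K'],c['D']).reshape(-1,2)
def plane(c,uv,z):
    s=slopes(c,uv); d=np.c_[s,np.ones(len(s))]@c['R']; o=-c['R'].T@c['t']
    return o+d*((z-o[2])/d[:,2])[:,None]
def cloud(c):
    v,u=np.mgrid[:400,:640]; s=slopes(c,np.c_[u.ravel(),v.ravel()]); d=c['depth'].reshape(-1,1)
    P=(np.c_[s,np.ones(len(s))]*d-c['t'])@c['R']; P[d[:,0]==0]=np.nan; return P.reshape(400,640,3)
def proj(c,P): return cv2.projectPoints(np.array(P,float).reshape(-1,1,3),np.array(c['rvec'],float),c['t'],c['K'],c['D'])[0].reshape(-1,2)
def save(c,n,roi=None,s=1):
    p=c['pixels'][:,:,::-1]
    if roi: p=p[roi[1]:roi[3],roi[0]:roi[2]]
    cv2.imwrite('pics/'+n,cv2.resize(p,None,fx=s,fy=s,interpolation=cv2.INTER_CUBIC))
E
python3 - <<'E'
from h import *
for n in('top','side'):
    c=cam(n); save(c,n+'0.png',s=1.25); print(n,-c['R'].T@c['t'],c['fov_y'],c['k1'],(c['depth']>0).mean())
s=env.read_state();print(s,env.grip_point_offset)
E
```

```text
top [0.44873461 0.00707098 1.23208786] 42.96177130021022 -0.13175043968804198 0.99603515625
side [0.36845865 0.72860664 0.39820437] 56.11939178650325 -0.07820666847943746 0.9960625
{'t': 0.1, 'joint_positions': array([62.2121639 , 29.90648766, -2.07975204, 91.66743141,  1.21529211,
       58.50436164, -6.46488275]), 'joint_velocities': array([-0.0452322 , -0.09957813,  0.01289029, -0.03455342,  0.04179467,
       -0.07236158, -0.05618775]), 'effort': array([ 5.27219527e-03, -9.28488564e+01,  1.98495917e+00, -3.70530295e+01,
        1.82646612e-02,  5.36808555e-03, -3.20988181e-05]), 'tcp_pos': array([ 0.25170029, -0.57174298,  0.19819478]), 'tool_rot': array([-1.79944022e+02,  5.18237000e-03,  2.37619614e+01]), 'ft_force': array([-0.28344251, -0.4277406 ,  0.81752147]), 'moment': array([-1.77011719e-05, -1.92777080e-02, -5.62409962e-02]), 'gripper_force': 0.0, 'opening': 0.08546365752908636} 0.0187
```

View pics/top0.png

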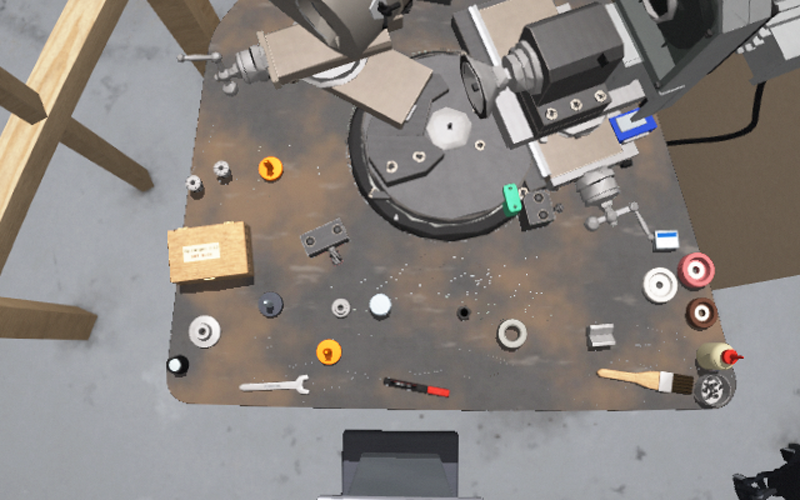

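View pics/side0.png

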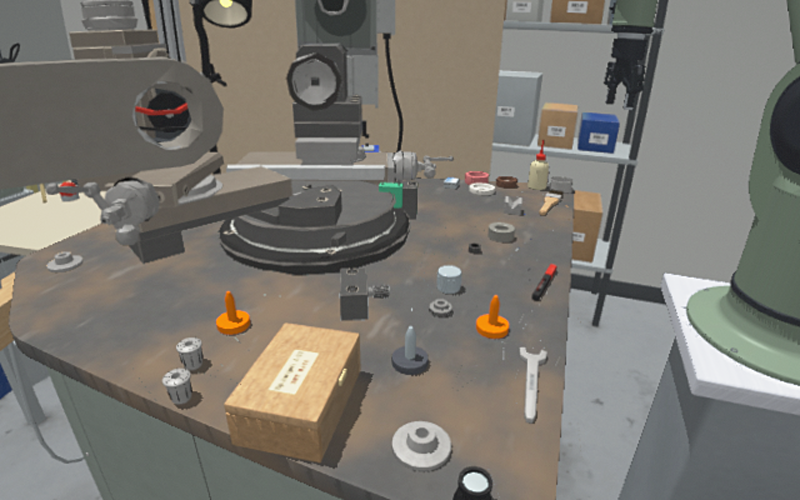

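Top view (800-wide picture): candidates for the wheel are the grey ring (512,334), the white (660,285), pink (697,269) and brown (702,313) wheels, the flange (204,331) and the nuts (340,307) and (464,313). I choose the grey ring. For the stand there is the dark one at (270,304), with orange decoys at (329,352) and (270,168). For the cap there is the pale cylinder (380,305), with the collets (194,184), (222,169), the tin (714,388) and the black bottle (177,365) as lookalikes. A close crop will check these choices.

```bash
python3 - <<'E'
from h import *
c=cam('top'); s=cam('side')
a=c['pixels'][215:305,195:435,::-1]; b=s['pixels'][170:310,280:430,::-1]
A=cv2.resize(a,(780,292),interpolation=cv2.INTER_CUBIC)
B=cv2.resize(b,(321,300),interpolation=cv2.INTER_CUBIC); C=cv2.resize(s['pixels'][255:330,120:260,::-1],(459,300)) 
cv2.imwrite('pics/crop1.png',np.vstack([A,np.hstack([B,C])]))
X=cloud(c); S=cloud(s)
for n,(u,v),z0,z1,r in(('wheel',(410,267),.018,.03,.045),('cap',(304,244),.028,.042,.04),('foot',(216,243),.006,.02,.04),('post',(216,243),.03,.075,.04)):
  for nm,P in(('top',X),('side',S)):
    g=plane(c,[(u,v)],.02)[0]
    m=(np.hypot(P[...,0]-g[0],P[...,1]-g[1])<r)&(P[...,2]>z0)&(P[...,2]<z1)
    q=P[m]
    if len(q): 
        ce,rad=cv2.minEnclosingCircle(q[:,:2].astype(np.float32)); print(n,nm,len(q),np.round(ce,4),round(rad,4),q.mean(0).round(4),q[:,2].max().round(4),'ext',np.ptp(q[:,:2],0).round(4))
E
```

```text
wheel top 330 [ 0.468  -0.2072] 0.0283 [ 0.4679 -0.207   0.0237] 0.0298 ext [0.0546 0.0552]
wheel side 154 [ 0.4667 -0.2057] 0.0294 [ 0.467  -0.2025  0.0228] 0.0256 ext [0.0539 0.0557]
cap top 225 [0.5196 0.0437] 0.02 [0.5194 0.0437 0.0339] 0.039 ext [0.0383 0.0379]
cap side 170 [0.5174 0.0476] 0.0201 [0.5174 0.0506 0.0329] 0.0357 ext [0.0379 0.0392]
foot top 271 [0.5192 0.2642] 0.0303 [0.5168 0.2574 0.0122] 0.0191 ext [0.0461 0.0565]
foot side 451 [0.5155 0.2591] 0.0249 [0.5138 0.2647 0.0124] 0.02 ext [0.0472 0.048 ]
post top 36 [0.5161 0.2573] 0.007 [0.5159 0.2566 0.0478] 0.0594 ext [0.012  0.0124]
post side 130 [0.5155 0.2601] 0.0068 [0.5149 0.2622 0.0435] 0.0587 ext [0.013  0.0095]
```

View pics/crop1.png

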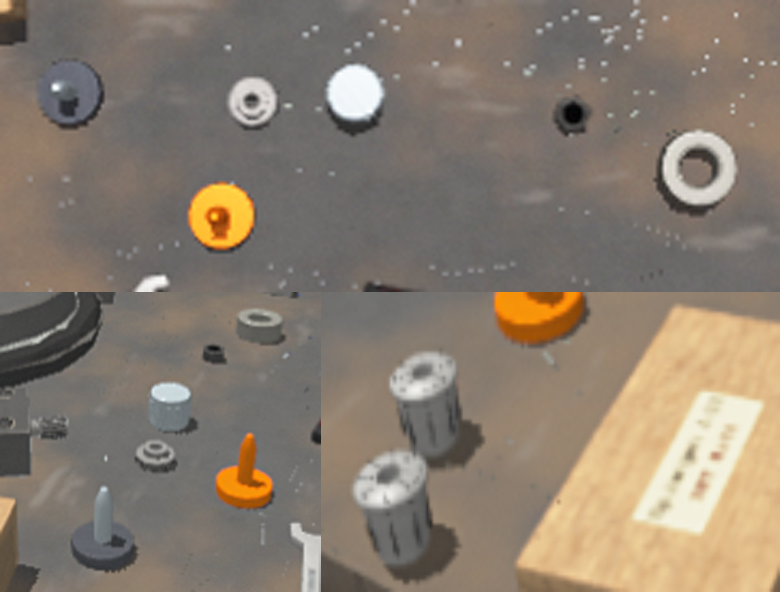

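The crop confirms the choices: the grey straight-bored ring at crop (698,170), the cap at (355,93) and the dark stand at (70,93). The collets are decoys. I set out to a point above the wheel at (0.468, -0.207), turning to yaw 90.

Emit:
play_rows(commands=[[1, 0.345, -0.247, 0, 0, 0, -1.156], [1, 0.345, -0.247, 0, 0, 0, -1.156], [1, 0.345, -0.247, 0, 0, 0, -1.156], [1, 0.345, -0.247, 0, 0, 0, -1.156], [1, 0.345, -0.247, 0, 0, 0, -1.156], [1, 0.345, -0.247, 0, 0, 0, -1.156], [1, 0.345, -0.247, 0, 0, 0, -1.156], [1, 0.345, -0.247, 0, 0, 0, -1.156], [1, 0.345, -0.247, 0, 0, 0, -1.156], [1, 0.345, -0.247, 0, 0, 0, -1.156]])

```text
t: 1.2
tcp_pos: [0.4698, -0.2035, 0.1988]
tool_rot: [180.0, -0.1, 90.3]
ft_force: [-0.3, -0.6, -0.4]
opening: 0.0854
gripper_force: 0.0
```

Emit:
play_rows(commands=[[1, -0.002, -0.001, 0.04, 0, 0, 0], [1, -0.002, -0.001, 0.08, 0, 0, 0], [1, -0.002, -0.001, 0.12, 0, 0, 0], [1, -0.002, -0.001, 0.12, 0, 0, 0], [1, -0.002, -0.001, 0.12, 0, 0, 0]])

```text
t: 1.7
tcp_pos: [0.4669, -0.2093, 0.0793]
tool_rot: [-179.9, -0.0, 90.0]
ft_force: [0.4, -0.8, 0.1]
opening: 0.0854
gripper_force: 0.0
```

```bash
python3 - <<'E'
from h import *
st=env.read_state(); print(st['tcp_pos'],st['tool_rot'],st['joint_positions'])
c=cam('top');s=cam('side'); 
A=c['pixels'][215:305,350:470,::-1];B=s['pixels'][110:230,320:480,::-1]
cv2.imwrite('pics/g1.png',np.hstack([cv2.resize(A,(400,300)),cv2.resize(B,(400,300))]))
E
```

```text
[ 0.46688902 -0.20926568  0.07931312] [-1.79948109e+02 -1.51018758e-02  8.99709889e+01] [ 33.30930141  30.7398049  -21.01736461 113.65237908  17.07843161
  38.61991022   1.49768131]
```

View pics/g1.png

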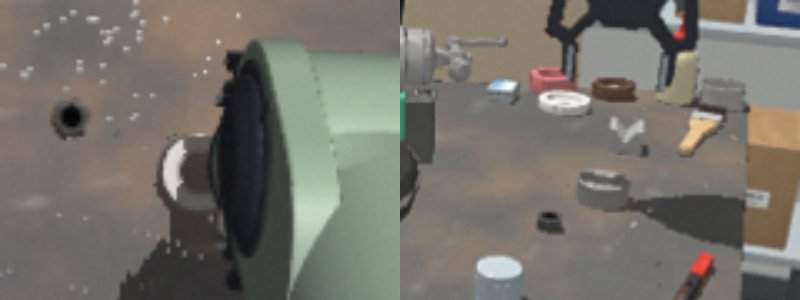

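The crop shows the wrist over the wheel in the top view. In the side view the fingers are at crop (570,60) and (665,60), above the wheel at (603,190). I check numerically that the fingers straddle it.

```bash
python3 - <<'E'
from h import *
s=cam('side'); P=cloud(s); print(proj(s,[[.467,-.209,.09],[.4675,-.207,.024]]), env.read_state()['tcp_pos'])
m=(abs(P[...,0]-.467)<.08)&(abs(P[...,1]+.207)<.05)&(P[...,2]>.06)&(P[...,2]<.115)
q=P[m]; print(len(q),q[:,2].min())
for k in(q[q[:,0]<.467],q[q[:,0]>.467]): print(k.min(0),k.max(0),k.mean(0))
E
```

```text
[[404.40393242 157.56017719]
 [401.33738073 181.47835588]] [ 0.46803876 -0.20958672  0.08066496]Traceback (most recent call last):
  File "<stdin>", line 4, in <module>
    return umr_minimum(a, axis, None, out, keepdims, initial, where)
ValueError: zero-size array to reduction operation minimum which has no identity
```

```bash
python3 - <<'E'
from h import *
s=cam('side'); P=cloud(s)
m=(abs(P[...,0]-.467)<.09)&(abs(P[...,1]+.207)<.07)&(P[...,2]>.04)&(P[...,2]<.22)
q=P[m]; print(len(q))
for z in np.arange(.04,.22,.01):
    k=q[(q[:,2]>=z)&(q[:,2]<z+.01)]
    if len(k):
        for j in(k[k[:,0]<.467],k[k[:,0]>=.467]):
            if len(j): print(round(z,3),len(j),j[:,0].min().round(4),j[:,0].max().round(4),j[:,1].mean().round(4))
save(s,'fz.png',(360,90,460,200),6)
E
```

```text
992
0.12 4 0.4197 0.4263 -0.2037
0.12 2 0.5102 0.5121 -0.2045
0.13 17 0.4133 0.425 -0.2016
0.13 22 0.51 0.5237 -0.2046
0.14 26 0.4123 0.4261 -0.2026
0.14 24 0.5099 0.5233 -0.2031
0.15 21 0.4125 0.4252 -0.2016
0.15 23 0.5095 0.5233 -0.202
0.16 24 0.4118 0.4259 -0.201
0.16 27 0.5102 0.526 -0.204
0.17 52 0.3942 0.4299 -0.2008
0.17 51 0.506 0.5414 -0.2005
0.18 74 0.3944 0.4654 -0.2015
0.18 55 0.4701 0.5396 -0.2005
0.19 99 0.3948 0.4661 -0.2006
0.19 87 0.4674 0.5397 -0.1982
0.2 82 0.396 0.467 -0.1985
0.2 85 0.4673 0.5385 -0.1979
0.21 114 0.3972 0.466 -0.1985
0.21 103 0.4676 0.5368 -0.1978
```

View pics/fz.png

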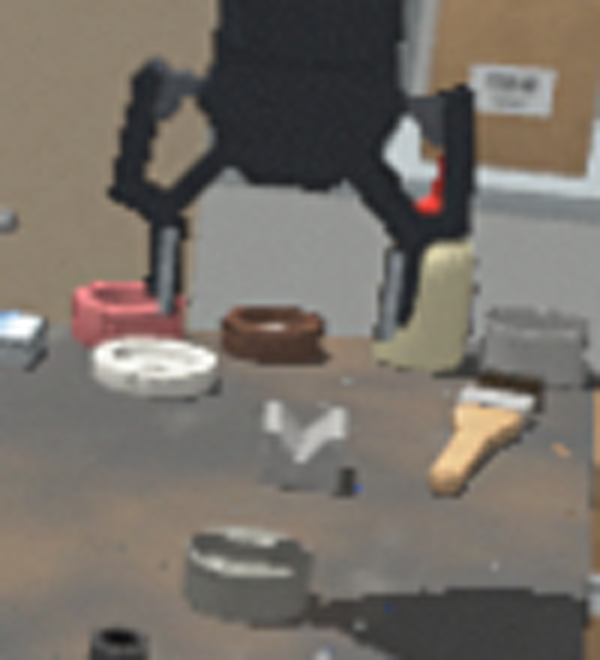

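Side crop: the fingertips are at crop (165,305) and (390,335), straddling the wheel at (250,575) in x. They look higher than the TCP reading implies (about 0.125 against 0.08). I go lower and recheck.

Emit:
play_rows(commands=[[1, 0.002, 0, 0.03, 0, 0, 0], [1, 0.002, 0, 0.06, 0, 0, 0], [1, 0.002, 0, 0.06, 0, 0, 0], [1, 0.002, 0, 0.06, 0, 0, 0]])

```text
t: 2.3
tcp_pos: [0.4674, -0.207, 0.0198]
tool_rot: [180.0, 0.0, 90.0]
ft_force: [-0.2, 0.3, 0.5]
opening: 0.0854
gripper_force: 0.0
```

```bash
cat >> h.py <<'E'
def fingers(x,y,zs=(.0,.16)):
    s=cam('side'); P=cloud(s); st=env.read_state(); print(st['tcp_pos'].round(4),st['tool_rot'].round(2),st['opening'])
    q=P[(abs(P[...,0]-x)<.09)&(abs(P[...,1]-y)<.06)&(P[...,2]>zs[0])&(P[...,2]<zs[1])]
    for z in np.arange(zs[0],zs[1],.005):
        k=q[(q[:,2]>=z)&(q[:,2]<z+.005)]
        L=[(len(j),j[:,0].min().round(4),j[:,0].max().round(4),j[:,1].mean().round(4)) for j in(k[k[:,0]<x-.03],k[abs(k[:,0]-x)<.03],k[k[:,0]>=x+.03]) if len(j)]
        print(round(z,3),*[tuple(map(float,l)) for l in L])
    return s
E
python3 -c "
from h import *
fingers(.467,-.207,(.008,.16))"
```

```text
[ 0.4679 -0.2072  0.0203] [1.7992e+02 4.0000e-02 8.9990e+01] 0.08540963045692034
0.008 (33.0, 0.4397, 0.4918, -0.1872)
0.013 (51.0, 0.4402, 0.4924, -0.1945)
0.018 (70.0, 0.4398, 0.4932, -0.1993)
0.023 (89.0, 0.4419, 0.4938, -0.205)
0.028
0.033
0.038
0.043
0.048
0.053
0.058
0.063 (1.0, 0.4261, 0.4261, -0.2006) (2.0, 0.5103, 0.5112, -0.2054)
0.068 (5.0, 0.4193, 0.4238, -0.1994) (6.0, 0.51, 0.5164, -0.1994)
0.073 (9.0, 0.4145, 0.4243, -0.199) (12.0, 0.5095, 0.5227, -0.203)
0.078 (9.0, 0.4127, 0.425, -0.1986) (13.0, 0.5098, 0.5228, -0.1999)
0.083 (12.0, 0.4129, 0.4255, -0.1993) (13.0, 0.5101, 0.5243, -0.2014)
0.088 (11.0, 0.4121, 0.426, -0.1977) (10.0, 0.5103, 0.5217, -0.1999)
0.093 (12.0, 0.4122, 0.4248, -0.1983) (12.0, 0.51, 0.522, -0.2006)
0.098 (12.0, 0.4126, 0.4249, -0.1992) (12.0, 0.5098, 0.5226, -0.2002)
0.103 (9.0, 0.4112, 0.4251, -0.1986) (10.0, 0.5099, 0.5218, -0.202)
0.108 (19.0, 0.3969, 0.4262, -0.1969) (15.0, 0.5117, 0.5383, -0.1968)
0.113 (29.0, 0.3949, 0.4267, -0.1977) (29.0, 0.5044, 0.5415, -0.1981)
0.118 (38.0, 0.3941, 0.4347, -0.2016) (33.0, 0.5024, 0.5412, -0.2005)
0.123 (34.0, 0.3948, 0.4369, -0.1988) (4.0, 0.4374, 0.4758, -0.1963) (24.0, 0.497, 0.5393, -0.1977)
0.128 (20.0, 0.3955, 0.4357, -0.2013) (38.0, 0.4377, 0.4947, -0.1964) (23.0, 0.4976, 0.5394, -0.1971)
0.133 (30.0, 0.3962, 0.4367, -0.2025) (41.0, 0.4385, 0.4955, -0.1953) (18.0, 0.4981, 0.538, -0.1984)
0.138 (16.0, 0.3963, 0.4365, -0.1981) (46.0, 0.4377, 0.4963, -0.194) (15.0, 0.4985, 0.5376, -0.1982)
0.143 (13.0, 0.3969, 0.4367, -0.1978) (44.0, 0.438, 0.4962, -0.1932) (13.0, 0.4973, 0.538, -0.1982)
0.148 (21.0, 0.3976, 0.4361, -0.1979) (49.0, 0.438, 0.4958, -0.1921) (18.0, 0.4974, 0.5361, -0.1977)
0.153 (28.0, 0.3983, 0.4365, -0.1984) (51.0, 0.4388, 0.4961, -0.1932) (26.0, 0.4985, 0.5358, -0.1984)
0.158 (11.0, 0.3989, 0.4345, -0.2) (21.0, 0.437, 0.4962, -0.1936) (11.0, 0.4988, 0.5316, -0.1984)
```

Emit:
play_rows(commands=[[0.65, 0, 0, 0.01, 0, 0, 0], [0.65, 0, 0, 0.02, 0, 0, 0], [0.65, 0, 0, 0.02, 0, 0, 0], [0.65, 0, 0, 0.02, 0, 0, 0]])

```text
t: 2.75
tcp_pos: [0.467, -0.2068, -0.0015]
tool_rot: [-180.0, -0.0, 90.0]
ft_force: [0.2, -0.1, -0.5]
opening: 0.0702
gripper_force: 0.0
```

```bash
python3 -c "
from h import *
fingers(.467,-.207,(.018,.08))"
```

```text
[ 0.4671 -0.2069 -0.0013] [-1.7999e+02 -1.0000e-02  9.0000e+01] 0.07045109745804407
0.018 (70.0, 0.4397, 0.4931, -0.1988)
0.023 (88.0, 0.4411, 0.4941, -0.2054)
0.028
0.033
0.038 (3.0, 0.4265, 0.4299, -0.2001) (5.0, 0.5019, 0.5083, -0.2012)
0.043 (7.0, 0.4232, 0.433, -0.1955) (8.0, 0.5023, 0.5121, -0.2016)
0.048 (10.0, 0.4212, 0.4313, -0.1987) (12.0, 0.502, 0.5159, -0.2013)
0.053 (11.0, 0.4194, 0.432, -0.1983) (12.0, 0.5019, 0.5157, -0.2021)
0.058 (11.0, 0.42, 0.4325, -0.1988) (8.0, 0.5021, 0.5134, -0.1997)
0.063 (9.0, 0.4207, 0.4329, -0.1967) (11.0, 0.5019, 0.514, -0.199)
0.068 (11.0, 0.4195, 0.4311, -0.1994) (12.0, 0.5018, 0.5144, -0.1993)
0.073 (12.0, 0.4193, 0.4325, -0.1988) (12.0, 0.5016, 0.5148, -0.2019)
0.078 (4.0, 0.4175, 0.4298, -0.2) (4.0, 0.5041, 0.5114, -0.1967)
```

Emit:
play_rows(commands=[[0.65, 0, 0, 0.01, 0, 0, 0], [0.65, 0, 0, 0.02, 0, 0, 0], [0.65, 0, 0, 0.025, 0, 0, 0], [0.65, 0, 0, 0.025, 0, 0, 0]])

```text
t: 3.2
tcp_pos: [0.4665, -0.2066, -0.0273]
tool_rot: [-179.9, -0.0, 90.0]
ft_force: [-0.3, 0.1, -0.1]
opening: 0.0704
gripper_force: 0.0
```

```bash
python3 -c "
from h import *
s=fingers(.467,-.207,(.005,.05)); print(env.read_state()['ft_force']); save(s,'low.png',(360,120,460,200),6)"
```

```text
[ 0.4667 -0.2067 -0.0268] [-1.7994e+02 -2.0000e-02  9.0010e+01] 0.07041530890173356
0.005 (41.0, 0.4395, 0.4912, -0.1856)
0.01 (1.0, 0.4296, 0.4296, -0.1994) (40.0, 0.44, 0.4914, -0.1901) (3.0, 0.502, 0.5063, -0.2063)
0.015 (3.0, 0.4268, 0.4297, -0.1955) (55.0, 0.44, 0.492, -0.1952) (6.0, 0.5015, 0.5059, -0.2018)
0.02 (8.0, 0.4206, 0.4304, -0.1993) (128.0, 0.4395, 0.494, -0.203) (9.0, 0.5018, 0.5124, -0.2002)
0.025 (8.0, 0.4192, 0.4286, -0.1993) (8.0, 0.4467, 0.4848, -0.2057) (11.0, 0.5017, 0.5137, -0.2005)
0.03 (8.0, 0.419, 0.429, -0.1985) (10.0, 0.5016, 0.5137, -0.1995)
0.035 (11.0, 0.4194, 0.4319, -0.1982) (9.0, 0.5017, 0.5133, -0.1986)
0.04 (11.0, 0.4206, 0.4326, -0.1977) (12.0, 0.5012, 0.5144, -0.1996)
0.045 (10.0, 0.4193, 0.431, -0.2001) (16.0, 0.5013, 0.5147, -0.2024)
[-0.67927471 -0.38756123  1.10272093]
```

View pics/low.png

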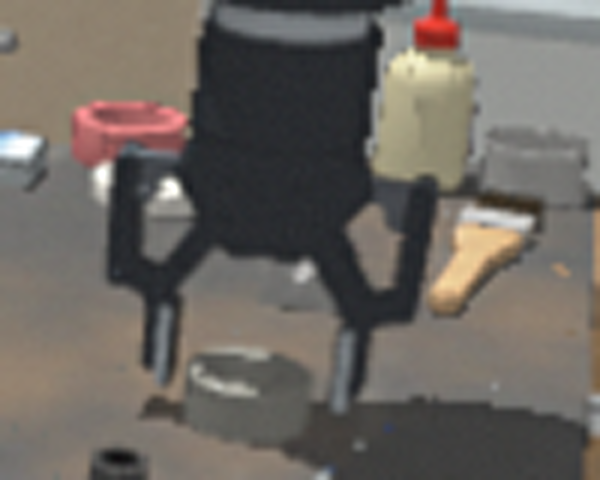

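The fingertips, at crop (160,385) and (340,410), sit beside the wheel at (250,390), about 13 mm up. The TCP reading is evidently biased low by about 30 mm, so I go by vision. I go 5 mm lower and close.

Emit:
play_rows(commands=[[0.65, 0, 0, 0.005, 0, 0, 0], [0.65, 0, 0, 0.005, 0, 0, 0], [0.1, 0, 0, 0.005, 0, 0, 0], [0.1, 0, 0, 0.005, 0, 0, 0], [0.1, 0, 0, 0.005, 0, 0, 0], [0.1, 0, 0, 0.005, 0, 0, 0], [0.1, 0, 0, 0.005, 0, 0, 0]], grip_force=45)

```text
t: 3.95
tcp_pos: [0.4671, -0.207, -0.0308]
tool_rot: [180.0, 0.0, 90.0]
ft_force: [-2.6, 1.3, 9.8]
opening: 0.0519
gripper_force: 45.5
```

Emit:
play_rows(commands=[[0.1, 0, 0, -0.01, 0, 0, 0], [0.1, 0, 0, -0.04, 0, 0, 0], [0.1, 0, 0, -0.08, 0, 0, 0], [0.1, 0, 0, -0.1, 0, 0, 0], [0.1, 0, 0, -0.1, 0, 0, 0]])

```text
t: 4.45
tcp_pos: [0.4685, -0.2077, 0.0719]
tool_rot: [179.8, 0.1, 90.0]
ft_force: [-0.4, -0.0, -2.2]
opening: 0.0521
gripper_force: 47.7
```

```bash
python3 -c "
from h import *
s=fingers(.467,-.207,(.075,.14)); print(env.read_state()['ft_force']); save(s,'lift.png',(350,80,450,160),6)"
```

```text
[ 0.4677 -0.2074  0.0702] [1.7986e+02 7.0000e-02 8.9980e+01] 0.051664972248946534
0.075
0.08
0.085
0.09
0.095
0.1 (10.0, 0.4435, 0.4937, -0.1898)
0.105 (44.0, 0.4372, 0.497, -0.187)
0.11 (42.0, 0.4372, 0.497, -0.1876) (2.0, 0.4972, 0.4996, -0.1988)
0.115 (5.0, 0.4324, 0.4369, -0.2017) (48.0, 0.4389, 0.4946, -0.1905) (8.0, 0.4973, 0.5057, -0.199)
0.12 (8.0, 0.43, 0.437, -0.2004) (62.0, 0.4376, 0.4952, -0.1955) (8.0, 0.4975, 0.5062, -0.1996)
0.125 (6.0, 0.4299, 0.4363, -0.2026) (102.0, 0.4381, 0.4957, -0.2047) (8.0, 0.4979, 0.5065, -0.2005)
0.13 (6.0, 0.4297, 0.4369, -0.2024) (13.0, 0.437, 0.4961, -0.1985) (8.0, 0.4985, 0.5074, -0.2006)
0.135 (5.0, 0.4298, 0.4347, -0.2009) (9.0, 0.4371, 0.4961, -0.2001) (7.0, 0.4972, 0.5055, -0.2003)
0.14
[-0.03412712 -1.01826514 -0.97174091]
```

View pics/lift.png

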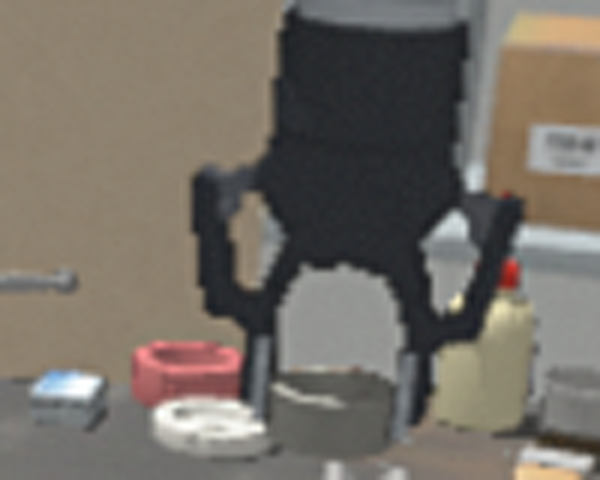

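The wheel is held level between the fingers, at crop (335,410). I carry it above the stand.

Emit:
play_rows(commands=[[0.1, 0.03, 0.003, -0.02, 0, 0, 0], [0.1, 0.07, 0.008, -0.03, 0, 0, 0], [0.1, 0.115, 0.013, -0.03, 0, 0, 0], [0.1, 0.16, 0.018, -0.03, 0, 0, 0], [0.1, 0.205, 0.022, -0.03, 0, 0, 0], [0.1, 0.25, 0.027, -0.03, 0, 0, 0], [0.1, 0.295, 0.031, -0.03, 0, 0, 0], [0.1, 0.34, 0.035, -0.03, 0, 0, 0], [0.1, 0.385, 0.04, -0.03, 0, 0, 0], [0.1, 0.42, 0.044, -0.03, 0, 0, 0]])

```text
t: 5.5
tcp_pos: [0.5103, 0.2159, 0.0978]
tool_rot: [-179.9, -0.0, 90.1]
ft_force: [1.2, -0.7, -0.6]
opening: 0.0517
gripper_force: 47.6
```

Emit:
play_rows(commands=[[0.1, 0.03, 0.003, 0, 0, 0, 0], [0.1, 0.045, 0.004, 0, 0, 0, 0], [0.1, 0.045, 0.004, 0, 0, 0, 0], [0.1, 0.045, 0.004, 0, 0, 0, 0], [0.1, 0.045, 0.004, 0, 0, 0, 0]])

```text
t: 6.0
tcp_pos: [0.5152, 0.2563, 0.0984]
tool_rot: [-180.0, 0.1, 89.9]
ft_force: [-0.4, -0.2, -1.6]
opening: 0.0521
gripper_force: 47.6
```

```bash
cat >> h.py <<'E'
def circ(q,r): # fit circle of known radius in xy
    from scipy.optimize import least_squares
    return least_squares(lambda p:np.hypot(q[:,0]-p[0],q[:,1]-p[1])-r,q.mean(0)[:2]+[0,-r*.7],loss='soft_l1',f_scale=.001).x
E
python3 -c "
from h import *
s=fingers(.516,.2585,(.09,.15)); P=cloud(s); save(s,'st.png',(250,100,450,310),2.8)
def sel(x,y,r,a,b): return P[(np.hypot(P[...,0]-x,P[...,1]-y)<r)&(P[...,2]>a)&(P[...,2]<b)]
q=sel(.516,.2585,.033,.133,.153); 
for a in np.arange(.115,.165,.004):
  q=sel(.516,.2585,.032,a,a+.004); print(round(a,3),len(q), q.min(0).round(4) if len(q) else '',q.max(0).round(4) if len(q) else '')
q=sel(.516,.2585,.033,.133,.150); print('wheel',circ(q,.028))
q=sel(.516,.2585,.012,.016,.046); print('post',circ(q,.007))
q=sel(.516,.2585,.03,.002,.010); print('foot',circ(q,.024))
"
```

```text
[0.5153 0.2565 0.0986] [-1.7999e+02  5.0000e-02  8.9900e+01] 0.051489898021259105
0.09
0.095
0.1
0.105
0.11
0.115
0.12
0.125 (8.0, 0.5015, 0.5308, 0.2803)
0.13 (1.0, 0.4826, 0.4826, 0.2559) (98.0, 0.4876, 0.538, 0.2779)
0.135 (10.0, 0.4826, 0.4846, 0.2638) (131.0, 0.486, 0.5449, 0.2731) (3.0, 0.5463, 0.547, 0.267)
0.14 (16.0, 0.4766, 0.486, 0.2641) (162.0, 0.4861, 0.5459, 0.2684) (10.0, 0.5474, 0.5539, 0.2644)
0.145 (31.0, 0.4755, 0.4851, 0.262) (174.0, 0.4862, 0.546, 0.267) (12.0, 0.5462, 0.5541, 0.2641)
0.115 0  
0.119 0  
0.123 0  
0.127 23 [0.4901 0.2661 0.1289] [0.5353 0.2833 0.131 ]
0.131 83 [0.4876 0.2595 0.1311] [0.538  0.2852 0.1349]
0.135 97 [0.486  0.2402 0.135 ] [0.5463 0.2848 0.139 ]
0.139 130 [0.4857 0.2402 0.139 ] [0.5463 0.285  0.143 ]
0.143 139 [0.4849 0.2406 0.143 ] [0.546 0.285 0.147]
0.147 150 [0.4851 0.2411 0.147 ] [0.5462 0.2847 0.1509]
0.151 397 [0.4855 0.2292 0.151 ] [0.5463 0.2843 0.155 ]
0.155 23 [0.4868 0.2462 0.1552] [0.5466 0.2676 0.1588]
0.159 30 [0.4853 0.2466 0.159 ] [0.5463 0.2694 0.1628]
0.163 29 [0.4857 0.2465 0.1633] [0.5465 0.2683 0.1667]
wheel [0.51517195 0.25610455]
post [0.51646365 0.2574802 ]
foot [0.51632465 0.25757921]
```

View pics/st.png

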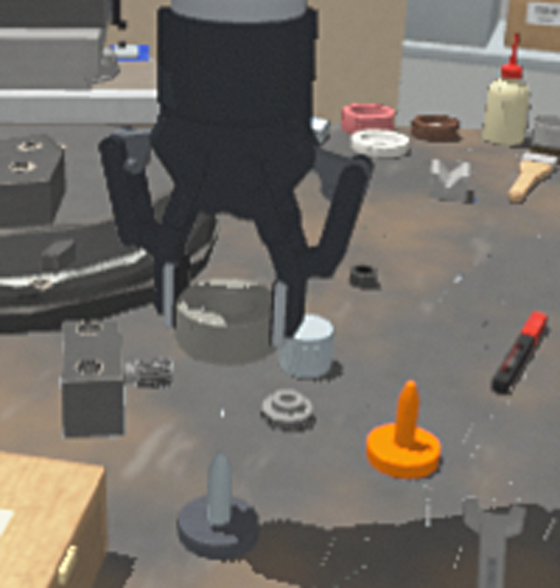

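The wheel hangs at crop (225,320), over the dark post at (220,480). It is off by about 1 mm each way, so I correct that and lower it.

Emit:
play_rows(commands=[[0.1, 0.001, 0.001, 0.02, 0, 0, 0], [0.1, 0.001, 0.001, 0.04, 0, 0, 0], [0.1, 0.001, 0.001, 0.055, 0, 0, 0], [0.1, 0.001, 0.001, 0.07, 0, 0, 0], [0.1, 0.001, 0.001, 0.08, 0, 0, 0], [0.1, 0.001, 0.001, 0.09, 0, 0, 0], [0.1, 0.001, 0.001, 0.1, 0, 0, 0], [0.1, 0.001, 0.001, 0.11, 0, 0, 0], [0.1, 0.001, 0.001, 0.113, 0, 0, 0], [0.1, 0.001, 0.001, 0.113, 0, 0, 0]])

```text
t: 7.05
tcp_pos: [0.5159, 0.2591, -0.0147]
tool_rot: [-180.0, 0.0, 90.0]
ft_force: [-0.6, -0.3, -0.8]
opening: 0.052
gripper_force: 47.7
```

Emit:
play_rows(commands=[[0.1, 0, 0, 0.001, 0, 0, 0], [0.1, 0, 0, 0.002, 0, 0, 0], [0.1, 0, 0, 0.003, 0, 0, 0], [0.1, 0, 0, 0.003, 0, 0, 0]])

```text
t: 7.45
tcp_pos: [0.5162, 0.2591, -0.0172]
tool_rot: [180.0, -0.0, 90.0]
ft_force: [-0.0, 0.1, -1.1]
opening: 0.0522
gripper_force: 47.7
```

Emit:
play_rows(commands=[[0.1, 0, 0, 0.001, 0, 0, 0], [0.1, 0, 0, 0.001, 0, 0, 0], [0.1, 0, 0, 0.002, 0, 0, 0], [0.1, 0, 0, 0.002, 0, 0, 0]])

```text
t: 7.85
tcp_pos: [0.5162, 0.2591, -0.0188]
tool_rot: [180.0, 0.0, 90.0]
ft_force: [-3.0, -3.8, 11.5]
opening: 0.0518
gripper_force: 48.7
```

Contact at the expected level (11.5 N), so I release and rise.

Emit:
play_rows(commands=[[0.4, 0, 0, 0, 0, 0, 0], [0.5, 0, 0, 0, 0, 0, 0], [0.65, 0, 0, 0, 0, 0, 0], [0.65, 0, 0, 0, 0, 0, 0], [0.65, 0, 0, -0.03, 0, 0, 0], [0.65, 0, 0, -0.07, 0, 0, 0], [0.65, 0, 0, -0.12, 0, 0, 0], [0.65, -0.03, 0, -0.12, 0, 0, 0], [0.65, -0.08, 0, -0.12, 0, 0, 0], [0.65, -0.12, 0, -0.12, 0, 0, 0]])

```text
t: 8.85
tcp_pos: [0.5159, 0.1369, 0.101]
tool_rot: [180.0, 0.0, 90.0]
ft_force: [2.1, 0.3, -0.4]
opening: 0.0704
gripper_force: 0.0
```

```bash
python3 -c "
from h import *
s=cam('side'); print(env.read_state()['tcp_pos'])
def F(P,n):
  def sel(x,y,r,a,b): return P[(np.hypot(P[...,0]-x,P[...,1]-y)<r)&(P[...,2]>a)&(P[...,2]<b)]
  q=sel(.516,.2585,.036,.031,.041); print(n,'wheel top z',np.median(q[:,2]),q[:,:2].min(0),q[:,:2].max(0))
  if len(q)>10:
    A=np.c_[q[:,:2],np.ones(len(q))]; print('tilt',np.linalg.lstsq(A,q[:,2],rcond=None)[0][:2])
  q=sel(.516,.2585,.036,.016,.030); print('wheel',circ(q,.028))
  q=sel(.516,.2585,.012,.04,.06); print('post',circ(q,.0055),len(q))
  q=sel(.5175,.0445,.03,.004,.029); print('cap',circ(q,.02),len(q)); q=sel(.5175,.0445,.03,.03,.039);print('cap top',q[:,:2].min(0),q[:,:2].max(0))
F(cloud(s),'side'); F(cloud(cam('top')),'top'); save(s,'seat.png',(250,140,450,310),3)
"
```

```text
[0.51606522 0.12960536 0.10049286]
side wheel top z 0.036262493353489286 [0.48832519 0.23268215] [0.54347342 0.28751067]
tilt [-0.00407415 -0.00864174]
wheel [0.51605164 0.25804157]
post [0.51615869 0.25854403] 84
cap [0.51839853 0.04514973] 202
cap top [0.49899164 0.02758434] [0.53658949 0.06652235]
  return _methods._mean(a, axis=axis, dtype=dtype,
  ret = ret.dtype.type(ret / rcount)
Traceback (most recent call last):
ValueError: zero-size array to reduction operation minimum which has no identity
```

The wheel lies flat (top at 0.036, tilt under 0.5 degrees) and is centred on the post. Next, the cap at (0.518, 0.045).

Emit:
play_rows(commands=[[0.65, -0.03, 0.001, 0, 0, 0, 0], [0.65, -0.07, 0.002, 0, 0, 0, 0], [0.65, -0.094, 0.002, 0, 0, 0, 0], [0.65, -0.094, 0.002, 0.02, 0, 0, 0], [0.65, -0.094, 0.002, 0.04, 0, 0, 0], [0.65, -0.094, 0.002, 0.04, 0, 0, 0], [0.65, -0.094, 0.002, 0.04, 0, 0, 0], [0.65, -0.094, 0.002, 0.04, 0, 0, 0]])

```text
t: 9.75
tcp_pos: [0.5186, 0.0455, 0.0616]
tool_rot: [179.9, -0.0, 90.0]
ft_force: [0.2, 0.1, -0.7]
opening: 0.0706
gripper_force: 0.0
```

```bash
python3 -c "
from h import *
s=fingers(.518,.045,(.03,.13))"
```

```text
[0.5186 0.0454 0.0616] [ 1.7993e+02 -1.0000e-02  9.0010e+01] 0.07032721938142708
0.03 (151.0, 0.4991, 0.5368, 0.0494)
0.035 (2.0, 0.512, 0.5225, 0.0535)
0.04
0.045
0.05
0.055
0.06
0.065
0.07
0.075
0.08
0.085
0.09
0.095
0.1 (5.0, 0.4768, 0.4829, 0.0528) (6.0, 0.5536, 0.5589, 0.0471)
0.105 (9.0, 0.4744, 0.4832, 0.0541) (15.0, 0.5534, 0.5648, 0.0504)
0.11 (16.0, 0.4701, 0.4818, 0.053) (19.0, 0.5537, 0.5663, 0.0509)
0.115 (18.0, 0.4693, 0.4822, 0.0525) (20.0, 0.5535, 0.5668, 0.0512)
0.12 (23.0, 0.4695, 0.4828, 0.0521) (21.0, 0.5538, 0.5667, 0.0518)
0.125 (20.0, 0.4695, 0.4829, 0.0523) (21.0, 0.5534, 0.5676, 0.0512)
```

Emit:
play_rows(commands=[[0.65, 0, 0, 0.03, 0, 0, 0], [0.65, 0, 0, 0.06, 0, 0, 0], [0.65, 0, 0, 0.08, 0, 0, 0], [0.65, 0, 0, 0.087, 0, 0, 0], [0.65, 0, 0, 0.087, 0, 0, 0], [0.2, 0, 0, 0.087, 0, 0, 0], [-0.3, 0, 0, 0.087, 0, 0, 0], [-0.3, 0, 0, 0.087, 0, 0, 0], [-0.3, 0, 0, 0.087, 0, 0, 0], [-0.3, 0, 0, 0.087, 0, 0, 0]])

```text
t: 10.8
tcp_pos: [0.519, 0.0451, -0.025]
tool_rot: [179.9, -0.0, 90.0]
ft_force: [-1.1, -0.3, 11.2]
opening: 0.0386
gripper_force: 43.8
```

Emit:
play_rows(commands=[[-0.3, 0, 0, 0, 0, 0, 0], [-0.3, 0, 0, -0.02, 0, 0, 0], [-0.3, 0, 0, -0.06, 0, 0, 0], [-0.3, 0, 0, -0.1, 0, 0, 0], [-0.3, 0, 0, -0.125, 0, 0, 0], [-0.3, 0, 0, -0.125, 0, 0, 0]])

```text
t: 11.4
tcp_pos: [0.52, 0.0451, 0.1026]
tool_rot: [179.7, -0.0, 90.0]
ft_force: [0.7, 0.1, -1.4]
opening: 0.0386
gripper_force: 46.0
```

Emit:
play_rows(commands=[[-0.3, 0.03, 0, 0, 0, 0, 0], [-0.3, 0.07, -0.002, 0, 0, 0, 0], [-0.3, 0.115, -0.002, 0, 0, 0, 0], [-0.3, 0.16, -0.002, 0, 0, 0, 0], [-0.3, 0.195, -0.002, 0, 0, 0, 0], [-0.3, 0.213, -0.002, 0, 0, 0, 0], [-0.3, 0.213, -0.002, 0, 0, 0, 0], [-0.3, 0.213, -0.002, 0, 0, 0, 0], [-0.3, 0.213, -0.002, 0, 0, 0, 0]])

```text
t: 12.3
tcp_pos: [0.5162, 0.2568, 0.0985]
tool_rot: [-180.0, 0.0, 89.9]
ft_force: [0.2, 0.5, -1.6]
opening: 0.0384
gripper_force: 45.9
```

```bash
python3 -c "
from h import *
s=fingers(.516,.258,(.1,.125)); P=cloud(s); save(s,'capst.png',(250,100,450,310),2.8)
def sel(x,y,r,a,b): return P[(np.hypot(P[...,0]-x,P[...,1]-y)<r)&(P[...,2]>a)&(P[...,2]<b)]
for a in np.arange(.115,.175,.005):
  q=sel(.516,.258,.026,a,a+.005); q=q[abs(q[:,0]-.516)<.018]; print(round(a,3),len(q),q.min(0).round(4) if len(q) else '',q.max(0).round(4) if len(q) else '')
q=sel(.516,.258,.026,.135,.157); q=q[abs(q[:,0]-.516)<.016]; print('cap',circ(q,.02))
q=sel(.516,.258,.012,.038,.06); print('post',circ(q,.0058))
"
```

```text
[0.5163 0.2568 0.0986] [-1.800e+02  4.000e-02  8.992e+01] 0.03873930696168582
0.1
0.105
0.11
0.115
0.12 (11.0, 0.4973, 0.5244, 0.2729)
0.115 0  
0.12 10 [0.5012 0.2688 0.1231] [0.5244 0.2758 0.125 ]
0.125 71 [0.498  0.2646 0.1252] [0.5336 0.278  0.13  ]
0.13 64 [0.498  0.2638 0.1301] [0.5325 0.2781 0.1349]
0.135 76 [0.4983 0.2646 0.1351] [0.5327 0.2784 0.1399]
0.14 70 [0.4983 0.2638 0.1401] [0.5327 0.278  0.145 ]
0.145 75 [0.4983 0.2664 0.1451] [0.5337 0.2784 0.15  ]
0.15 78 [0.4982 0.2649 0.1501] [0.531  0.2789 0.155 ]
0.155 254 [0.498  0.2384 0.1551] [0.5338 0.278  0.1585]
0.16 0  
0.165 0  
0.17 0  
cap [0.51639785 0.25663449]
post [0.51604482 0.25808426]
```

View pics/capst.png

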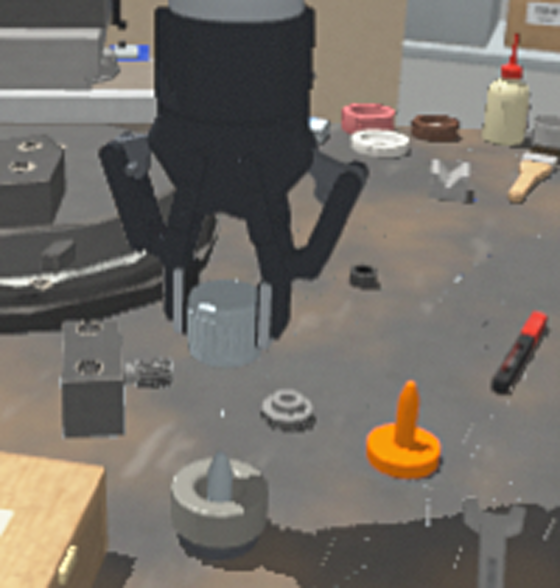

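The cap is held upright at crop (228,322), over the post on the seated wheel at (220,495). I shift +1.5 mm in y and lower it.

Emit:
play_rows(commands=[[-0.3, 0.001, 0, 0.02, 0, 0, 0], [-0.3, 0.001, 0, 0.04, 0, 0, 0], [-0.3, 0.001, 0, 0.055, 0, 0, 0], [-0.3, 0.001, 0, 0.065, 0, 0, 0], [-0.3, 0.001, 0, 0.075, 0, 0, 0], [-0.3, 0.001, 0, 0.082, 0, 0, 0], [-0.3, 0.001, 0, 0.082, 0, 0, 0], [-0.3, 0.001, 0, 0.083, 0, 0, 0], [-0.3, 0.001, 0, 0.084, 0, 0, 0], [-0.3, 0.001, 0, 0.084, 0, 0, 0]])

```text
t: 13.35
tcp_pos: [0.5163, 0.2592, 0.015]
tool_rot: [180.0, -0.0, 90.0]
ft_force: [0.1, 0.0, -1.4]
opening: 0.0381
gripper_force: 45.9
```

Emit:
play_rows(commands=[[-0.3, 0, 0, 0.001, 0, 0, 0], [-0.3, 0, 0, 0.002, 0, 0, 0], [-0.3, 0, 0, 0.002, 0, 0, 0]])

```text
t: 13.65
tcp_pos: [0.5161, 0.2591, 0.0126]
tool_rot: [-180.0, 0.0, 90.0]
ft_force: [0.0, 0.3, 0.0]
opening: 0.0386
gripper_force: 45.9
```

Emit:
play_rows(commands=[[-0.3, 0, 0, 0.001, 0, 0, 0], [-0.3, 0, 0, 0.001, 0, 0, 0], [-0.3, 0, 0, 0.0015, 0, 0, 0], [-0.3, 0, 0, 0.0015, 0, 0, 0]])

```text
t: 14.05
tcp_pos: [0.5161, 0.2591, 0.0112]
tool_rot: [180.0, -0.0, 90.0]
ft_force: [-0.2, -1.0, 0.7]
opening: 0.0386
gripper_force: 46.1
```

Emit:
play_rows(commands=[[-0.3, 0, 0, 0.001, 0, 0, 0], [-0.3, 0, 0, 0.001, 0, 0, 0], [-0.3, 0, 0, 0.001, 0, 0, 0]])

```text
t: 14.35
tcp_pos: [0.5162, 0.2592, 0.011]
tool_rot: [180.0, -0.0, 90.0]
ft_force: [-4.3, -2.1, 14.5]
opening: 0.0383
gripper_force: 47.5
```

The cap is in contact on the wheel (14.5 N). Release and retreat.

Emit:
play_rows(commands=[[0.1, 0, 0, 0, 0, 0, 0], [0.3, 0, 0, 0, 0, 0, 0], [0.5, 0, 0, 0, 0, 0, 0], [0.5, 0, 0, 0, 0, 0, 0], [0.5, 0, 0, -0.03, 0, 0, 0], [0.5, 0, 0, -0.07, 0, 0, 0], [0.5, 0, 0, -0.11, 0, 0, 0], [0.5, -0.04, 0, -0.12, 0, 0, 0], [0.5, -0.08, 0, -0.12, 0, 0, 0], [0.5, -0.12, 0, -0.12, 0, 0, 0]])

```text
t: 15.35
tcp_pos: [0.5161, 0.1378, 0.1307]
tool_rot: [179.9, -0.0, 90.0]
ft_force: [1.0, -1.1, -0.3]
opening: 0.064
gripper_force: 0.0
```

```bash
python3 -c "
from h import *
s=cam('side'); P=cloud(s)
q=P[(np.hypot(P[...,0]-.516,P[...,1]-.258)<.025)&(P[...,2]>.06)&(P[...,2]<.085)]
print(np.percentile(q[:,2],[5,50,95]),q.min(0),q.max(0)); save(s,'end.png',(250,140,450,310),3)"
```

```text
[0.06166067 0.06939546 0.07071463] [0.49528953 0.24146448 0.06000512] [0.53450539 0.28155078 0.07177247]
```

View pics/end.png

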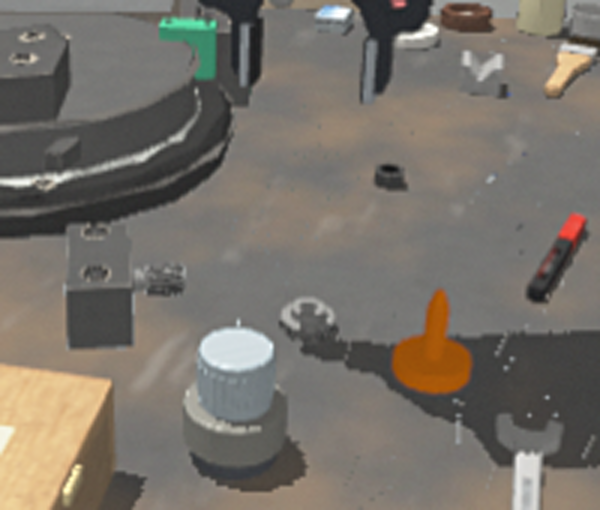

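The cap at crop (236,375) stands upright on the seated wheel at (235,425). Its top is at 0.070, as expected, and the gripper is clear.

```bash
python3 -c "
from cell import env
print(env.sign_off())"
```

```text
the job is handed in; nothing more can be done
None
```

The grey wheel lies flat on the foot of the dark post, the knurled cap stands closed end up on the wheel, and I handed the job in at about 15.4 s with the gripper clear of everything.

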